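Dispense a resist board and press it flat

ROBOT

A 6-joint arm with a two-finger parallel gripper is mounted at the origin on the work surface. World frame = base frame: x ahead of the robot, y to its left, z up, the work surface at z = 0. Lengths are in m, angles in rad, forces in N, time in s.
With the tool pointing down it reaches from about 0.35 to 1 m from the base axis. Payload 7.1 kg.
Tool frame: the origin (TCP) lies midway between the tips of the shut fingers; the grasp point (between the pads) lies 19 mm behind it; z points along the fingers, x is the direction in which the jaws open and shut, and the axes are right-handed (so a half turn about z gives the same grasp; the last joint's range is limited). The gripper opens to 85 mm and grips with 20 to 120 N. Pads are 22 mm wide; open, the fingers measure 114 mm over their backs; the gripper's body (76 mm by 85 mm) begins 54 mm behind the grasp point. The pads swing forward as they close: fully open they stand 13 mm farther back than shut.
Start: joints at [1.242, 0.423, 1.63, -0, 1.089, -0.019], TCP at [0.191, 0.595, 0.231] pointing down, gripper open.
Joint ranges: [-3, 3], [-0.9, 2.11], [0.09, 2.58], [-1.31, 4.45], [0.11, 2.69], [-2.54, 2.54]. Speed limits (rad/s): [2.39, 2.39, 3.01, 3.14, 3.14, 3.14].

INTERFACE

Orientations are given as [roll, pitch, yaw] about the fixed x, y, z axes, in that order (R = Rz(yaw) Ry(pitch) Rx(roll)).
In Python, from cell import manip, grab_frame, spotter gives the robot as it stands.
- The arm moves only by the tool apply_moves, never from a script. Its argument "motion" is a list of rows, each a list of 7 numbers: the shift along the world's x, y, z in cm, then the turn, a rotation vector about the world's x, y, z in degrees, then the finger opening in cm, from 0 to 8.54. In form: [[tx, ty, tz, rx, ry, rz, fingers], ...]. A call has 1 to 20 rows; each row is the pose to reach, as a shift and turn from the pose commanded when the call began; what a row does not reach only later rows make up. A row lasts 1/12 s, in which the tool goes at most 41.7 mm and 7.16 degrees, less where a joint would pass 70% of its speed; a pose out of reach is approached as far as the arm can. A call with a gripper value outside its range is refused whole. The fingers move at their own pace and stop on an object; the grip force is fixed at half the most. Time passes only in rows, so rows that repeat a pose let the fingers close. It gives the time, the measured TCP pose, the force and the opening at its end, in the units of the state.
- manip.get_obs(): the state, without advancing time (a new reading comes with each control period).
- grab_frame(name): name is "scene" or "side" or "wrist"; returns a dict with "color" (384x512x3 uint8, red, green, blue), "range_z" (384x512 float32, m along the optical axis (not along the pixel's ray), 0 where there is no reading), "fx", "fy", "cx", "cy" (pixels), "R" (3x3) and "t" (3): a world point X has camera coordinates R X + t. Camera axes: x right, y down, z forward; pixel columns grow to the right and rows downward; lengths in m; the calibration is good to about 2 mm. A picture is of the moment at which its call begins.
- manip.close_job(): hands the job in, once; it reports no verdict.
Trained networks look in a picture, given as the dict that the camera call returned (one of the last four; its "shot" number tells which), for a name from the list of things; names that differ only in an ending like _2 or _b are one class to them, and where a whole thing is asked for, a point or a joint stands for the part that bears it (a point fixed in the world has none). Each returns a list of dicts, best first, with "score" (0 to 1); they miss things now and then, are a little off and sometimes report something else, mostly with a low value. They report only what shows in the picture. A call takes as long as a camera call.
- spotter.find_in(target, picture): "centre" ([x, y, z] in m, in world coordinates, good to about 4 mm: the middle of the surface that is visible of it).
- spotter.pinpoint(target, picture): "centre" ([x, y, z] in m, in world coordinates, good to about 4 mm: a listed point, or the origin of a listed thing).
The state is a dict: "clock": time; "q": joint angles; "joint_vel": joint speeds; "tau": joint torques, N m; "eef_pos": TCP position; "tool_rot": TCP orientation; "wrist_force": force on the tool from outside, world axes, zero at the start; "wrist_torque": the same for the moment, N m; "gripper_width": finger opening in m.
Only numpy, scipy, OpenCV 4.12 (cv2) and the standard library are available. Lean on these libraries where they do the work, as an engineer would, in place of code of your own. Each camera call takes 0.05 s, during which the arm holds its last target. There are 200 camera calls.

TASK

Draw the sprung slide of the board dispenser out until its tab stands level with the pointer, not past it, and hold it there for a second so that the stack drops; then ease the slide fully home, without letting it snap back, so that it pushes the bottom board out. Take that board, lay it flat, squarely and centrally, lengthwise on the narrow bed of the board press, let go of it, and then swing the press arm down so that its foot rests on the board. Leave the other boards in the dispenser, do not shift the pointer, and do not disturb the beaker, jar and brush.

Things in the scene. Friction and masses are not known exactly. Their poses are not given: they have to be found in the camera images.
- dispenser: Wooden board dispenser, fixed. Origin on the table under the middle of its open-topped magazine (66 wide in x, 83 long in y, 88 mm high). Boards come out to its +y, the slide is drawn to its -y. Bed 66 mm wide, 24 mm high, y = -254 to +46 mm. A pointer rail 12 mm wide, 34 mm high lies along the +x side of the slide (x = 34 to 46, y = -82 to -254 mm)
- tongue (a point): Middle of the place where a pushed-out board lies: top of the dispenser's tongue, 24 mm above the table, at dispenser y = +87 mm. The tongue is only 30 mm wide (y = +46 to +140 mm), so the board (50 mm wide) overhangs it 10 mm on each side; a 10 mm high stop stands on its end from y = +134 mm
- slide (a joint): How far the aluminium slide is drawn out, m: 0 = home (nose 52 mm in front of the magazine centre), stop at 0.145. A spring pulls it home: about 3.6 N at home, rising by 0.4 N per 10 mm. The stack drops behind the nose once it is drawn about 90 mm or more
- slide_grip (a point): Point to grip on the slide's upright square wooden handle (24 x 24 mm, sides parallel to the dispenser's x and y, from 36 to 100 mm above the table); this point is on its axis, 85 mm above the table, at dispenser y = -120 mm with the slide home. It moves with the slide
- slide_tab (a point): Tip of the slide's small dark tab (4 mm wide), which sticks out to the dispenser's +x at the foot of the handle, at the same y as the handle's axis, 36 mm above the table
- pointer_tip (a point): Tip of the steel pointer (block 18 x 18 mm, 42 mm above the table at its top) on the rail beside the slide: the mark; the tip is level with the middle of the block. It is set 95 to 120 mm further to the dispenser's -y than the tab at home. The slide is at the mark when tab and pointer tip have the same y in the dispenser's frame (2 mm gap between them in x)
- board1: The bottom plywood board of the stack: 50 (x) x 70 (y) x 14 (z) mm, about 45 g; origin at the centre of its underside. At the start it rests on the slide (12 mm thick) in the magazine; when the slide is drawn it drops to the bed
- board2: Second board from below, same size; stays in the dispenser
- board3: Third board from below, same size; stays in the dispenser
- board4: Top board, same size; stays in the dispenser
- press: Board press, fixed to the table: wooden base 70 x 190 x 12 mm with a narrow raised bed block; origin on the table under the centre of the bed; its y axis runs along the bed, +y towards the hinge of the arm
- press_bed (a point): Centre of the top face of the press's bed (30 mm in x, 66 mm in y), 36 mm above the table; the board lies here, its 70 mm side along the press's y
- press_hinge (a point): Hinge axis of the press arm, 80 mm from the bed centre towards the press's +y, 74 mm above the table; the axis runs along the press's x. The two hinge posts reach 86 mm above the table
- press_arm (a joint): Angle of the press arm, rad: 0 = level, pointing to the press's -y, its foot on a board on the bed; 1.57 = upright; it starts leaning back a little past upright. It grows as the arm is raised; without a board it sinks to -0.15. Hinge friction 0.06 N m: it stays where left near upright and, below about 1.1 rad, sinks by its own weight (0.2 kg)
- press_grip (a point): Centre of the wooden grip on the steel press arm (24 mm wide along the hinge axis, 36 mm long along the arm, 20 mm thick), 120 mm from the hinge axis. The arm ends 138 mm from the hinge; its rubber foot (26 mm across) sits 80 mm from the hinge
- beaker: Bystander: white plastic beaker 84 mm wide, 100 mm high; origin under its centre
- jar: Bystander: white plastic jar 90 mm wide, 130 mm high with a yellow cap; origin under its centre
- brush: Bystander: hand brush 180 mm long lying on the table

How it is judged:
By the outcome, as a careful person would: the job done as asked, in the order asked, and still so for the second after the job is handed in, with the robot touching nothing.
It also fails if it takes over 67 s, if anything falls off the work surface, if the arm or the gripper's body presses on something with over 40 N, if the wrist force passes 120 N, or if a joint passes its speed limit or range.

## Working session

There is one attempt and no reset: what is moved stays moved. The work goes in short steps, Python scripts to look and compute and a tool call to move; the robot and the scene stay as the last step left them, time stands still between calls to the robot, and variables do not carry over. Pictures are saved under pics/ and viewed, about 8 in all and at most 12, crops included, and the job is handed in when it is done.

Besides the shell and the picture viewer there is one more tool, called after "Call:" by a JSON object that holds its "fn" and its "kwargs", one argument or row to a line. apply_moves: Moves the arm, as the interface text tells. Its arguments: {"type":"object","properties":{"motion":{"type":"array"}},"required":["motion"]}

```bash
ls; mkdir -p pics
cat > h.py <<'E'
from cell import manip, grab_frame, spotter
import numpy as np, cv2
def save(f,n): cv2.imwrite('pics/'+n,f['color'][:,:,::-1])
def pts(f):
    z=f['range_z'];v,u=np.indices(z.shape)
    c=np.stack([(u-f['cx'])*z/f['fx'],(v-f['cy'])*z/f['fy'],z],-1)
    return (c-f['t'])@f['R'], z>0
def pix(f,X):
    c=f['R']@np.array(X)+f['t']; return c[0]/c[2]*f['fx']+f['cx'],c[1]/c[2]*f['fy']+f['cy']
def pp(names,f,k=2):
    for n in names:
        for d in spotter.pinpoint(n,f)[:k]: print(n,np.round(d['centre'],4),round(d['score'],2),np.round(pix(f,d['centre'])))
E
python3 - <<'E'
from h import *
fs={n:grab_frame(n) for n in('scene','side')}
cv2.imwrite('pics/a.png',cv2.resize(np.hstack([fs['scene']['color'],fs['side']['color']])[:,:,::-1],None,fx=.78,fy=.78))
N=['dispenser','tongue','slide_grip','slide_tab','pointer_tip','board1','board4','press','press_bed','press_hinge','press_grip','beaker','jar','brush']
for n in fs: print(n); pp(N,fs[n],1)
s=manip.get_obs();print({k:np.round(v,3) for k,v in s.items()})
E
```

```text
pics
scene
dispenser [ 0.6261  0.0954 -0.    ] 0.7 [296. 229.]
tongue [0.6331 0.1826 0.0272] 0.58 [331. 220.]
slide_grip [ 0.6187 -0.0216  0.0822] 0.75 [251. 209.]
slide_tab [ 0.6443 -0.0253  0.0332] 0.98 [251. 231.]
pointer_tip [ 0.6446 -0.121   0.0359] 0.49 [212. 235.]
board1 [0.6264 0.0968 0.0764] 0.94 [299. 208.]
board4 [0.6264 0.0968 0.0764] 0.94 [299. 208.]
press [0.4626 0.0638 0.0016] 0.96 [272. 189.]
press_bed [0.4621 0.0667 0.035 ] 0.93 [273. 180.]
press_hinge [0.4512 0.1429 0.0723] 0.69 [299. 165.]
press_grip [0.4446 0.1697 0.1911] 0.91 [312. 126.]
beaker [ 4.510e-01 -3.339e-01  4.000e-04] 0.79 [131. 201.]
jar [0.4391 0.3267 0.0016] 0.59 [355. 176.]
brush [ 0.6381 -0.3827 -0.0009] 0.57 [102. 256.]
side
dispenser [ 0.6257  0.0945 -0.0031] 0.6 [263. 170.]
tongue [0.6298 0.1839 0.0243] 0.93 [250. 145.]
slide_grip [ 0.6223 -0.0199  0.0858] 0.63 [285. 170.]
slide_tab [ 0.6464 -0.0266  0.0397] 0.91 [293. 182.]
pointer_tip [ 0.6448 -0.1216  0.0333] 0.61 [312. 206.]
board1 [0.6296 0.0941 0.0788] 0.72 [265. 147.]
board4 [0.6296 0.0941 0.0788] 0.72 [265. 147.]
press [0.4621 0.0642 0.0016] 0.77 [215. 194.]
press_bed [0.4566 0.063  0.0363] 0.9 [213. 185.]
press_hinge [0.4501 0.1481 0.0731] 0.65 [197. 157.]
press_grip [0.4468 0.169  0.1933] 0.74 [189. 115.]
beaker [ 4.486e-01 -3.312e-01  1.000e-04] 0.64 [288. 310.]
jar [0.4439 0.3284 0.    ] 0.68 [173. 143.]
brush [ 0.6379 -0.3865 -0.001 ] 0.84 [375. 294.]
{'clock': np.float64(1.5), 'q': array([ 1.242,  0.423,  1.63 , -0.   ,  1.089, -0.019]), 'joint_vel': array([ 0.001,  0.001,  0.001, -0.001, -0.   , -0.001]), 'tau': array([-4.0000e-03, -5.5732e+01, -2.8214e+01, -0.0000e+00,  1.0000e-03,
        0.0000e+00]), 'eef_pos': array([0.191, 0.595, 0.231]), 'tool_rot': array([3.142, 0.   , 1.261]), 'wrist_force': array([-0.526,  0.552,  0.437]), 'wrist_torque': array([-0.021, -0.039, -0.006]), 'gripper_width': np.float64(0.086)}
```

View pics/a.png

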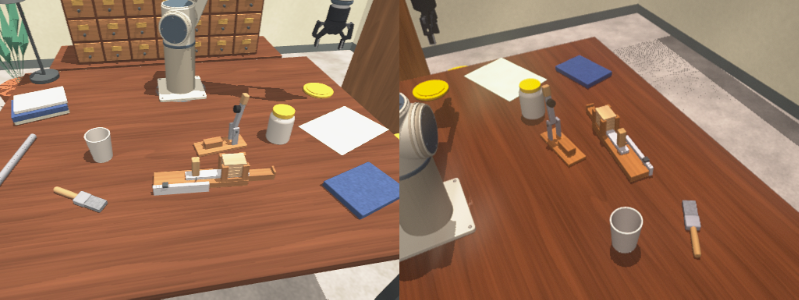

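Call:
{"fn": "apply_moves", "kwargs": {
  "motion": [
    [4,-4,10,0,0,-7,8.5],
    [43,-61.5,10,0,0,-75.4,8.5],
    [43,-61.5,10,0,0,-75.4,8.5],
    [43,-61.5,10,0,0,-75.4,8.5],
    [43,-61.5,10,0,0,-75.4,8.5],
    [43,-61.5,10,0,0,-75.4,8.5],
    [43,-61.5,10,0,0,-75.4,8.5],
    [43,-61.5,10,0,0,-75.4,8.5],
    [43,-61.5,10,0,0,-75.4,8.5],
    [43,-61.5,10,0,0,-75.4,8.5],
    [43,-61.5,10,0,0,-75.4,8.5],
    [43,-61.5,10,0,0,-75.4,8.5],
    [43,-61.5,10,0,0,-75.4,8.5],
    [43,-61.5,10,0,0,-75.4,8.5],
    [43,-61.5,10,0,0,-75.4,8.5],
    [43,-61.5,10,0,0,-75.4,8.5],
    [43,-61.5,10,0,0,-75.4,8.5],
    [43,-61.5,5,0,0,-75.4,8.5],
    [43,-61.5,0,0,0,-75.4,8.5],
    [43,-61.5,0,0,0,-75.4,8.5]
  ]
}}

```text
clock: 3.17
eef_pos: [0.6219, -0.022, 0.2306]
tool_rot: [3.141, -0.003, -0.057]
wrist_force: [0.0, 1.1, -1.6]
gripper_width: 0.0848
```

Run:
```python
from h import *
f=grab_frame('wrist'); save(f,'w1.png')
pp(['dispenser','tongue','slide_grip','slide_tab','pointer_tip','press_bed','press_hinge','press_grip','board4'],f,1)
s=manip.get_obs();print(s['clock'],np.round(s['eef_pos'],4),np.round(s['tool_rot'],3))
```

```text
tongue [ 0.4631  0.0663 -0.0016] 0.65 [124. 105.]
slide_grip [ 0.6155 -0.0227  0.0853] 0.69 [251. 184.]
slide_tab [ 0.6474 -0.026   0.0386] 0.74 [278. 176.]
pointer_tip [ 0.6405 -0.1246  0.0362] 0.58 [276. 251.]
press_hinge [0.4492 0.1425 0.0747] 0.76 [58. 16.]
board4 [0.631  0.0965 0.0801] 0.57 [259.  57.]
3.6667 [ 0.6211 -0.019   0.2333] [-3.142e+00 -3.000e-03 -5.400e-02]
```

View pics/w1.png

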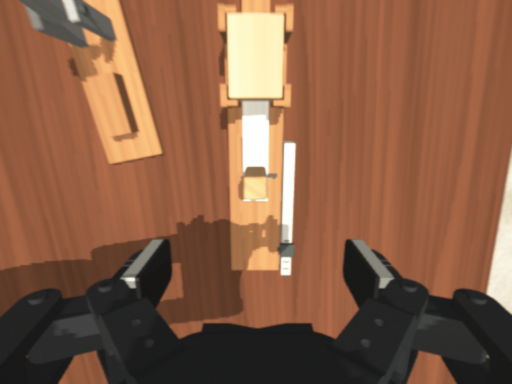

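```bash
cat >> h.py <<'E'
def seg(P,m,lo,hi,zlo,zhi):
    k=m&(P[...,0]>lo[0])&(P[...,0]<hi[0])&(P[...,1]>lo[1])&(P[...,1]<hi[1])&(P[...,2]>zlo)&(P[...,2]<zhi)
    q=P[k]; r=cv2.minAreaRect((q[:,:2]*1000).astype(np.float32)) if len(q)>3 else None
    print('n',len(q),'mean',np.round(q.mean(0),4) if len(q) else '', 'rect c/size/ang',np.round(r[0],1),np.round(r[1],1),round(r[2],1)) if r else print('none',len(q))
    return k
E
python3 - <<'E'
from h import *
f=grab_frame('wrist'); P,m=pts(f)
print('handle');seg(P,m,(.58,-.06),(.66,.03),.092,.108)
print('magtop');seg(P,m,(.56,.03),(.70,.16),.082,.095)
print('board top');seg(P,m,(.56,.03),(.70,.16),.07,.0815)
print('ptr');seg(P,m,(.62,-.16),(.68,-.08),.038,.048)
print('rail');seg(P,m,(.62,-.2),(.68,.05),.028,.0375)
print('bed');seg(P,m,(.58,-.17),(.68,.02),.018,.03)
print('pressbed');seg(P,m,(.40,.0),(.52,.1),.031,.042)
print('pressbase');seg(P,m,(.40,-.06),(.52,.1),.006,.018)
# zoom around pointer and tab
c=cv2.resize(f['color'][150:290,220:320],None,fx=5,fy=4,interpolation=cv2.INTER_CUBIC)
cv2.imwrite('pics/z1.png',c[:,:,::-1])
E
```

```text
handle
n 597 mean [ 0.6191 -0.0225  0.0997] rect c/size/ang [619.1 -23.4] [23.7 24. ] 86.5
magtop
n 5651 mean [0.6265 0.0975 0.0917] rect c/size/ang [626.3  96.1] [85.3 66. ] 86.5
board top
n 163 mean [0.6214 0.0917 0.0763] rect c/size/ang [626.2  94.9] [82.9 65.9] 86.7
ptr
n 208 mean [ 0.6527 -0.121   0.042 ] rect c/size/ang [ 651.8 -121.5] [17.8 20.3] 87.3
rail
n 1990 mean [ 0.6456 -0.0316  0.0352] rect c/size/ang [643.4 -56. ] [211.9  46.8] 90.0
bed
n 5245 mean [ 0.6166 -0.076   0.0245] rect c/size/ang [622.6 -68.4] [179.4  78.9] 86.5
pressbed
n 1763 mean [0.4611 0.0661 0.0363] rect c/size/ang [460.1  65.1] [31.5 65.9] 7.8
pressbase
n 2976 mean [0.47   0.0425 0.0124] rect c/size/ang [462.3  52.4] [ 70.6 104.5] 7.6
```

View pics/z1.png

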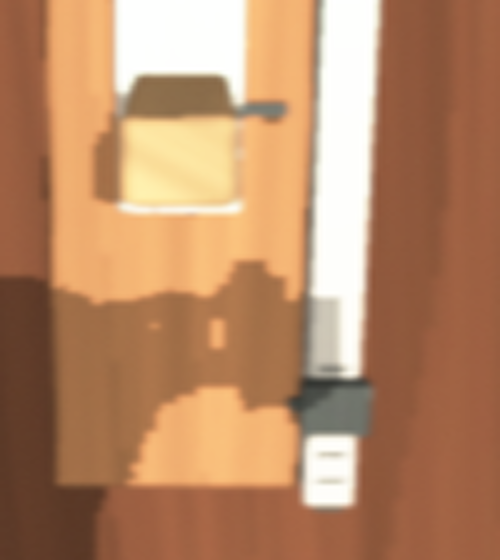

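Call:
{"fn": "apply_moves", "kwargs": {
  "motion": [
    [-0.2,-0.35,-4,0,0,-0.4,8.5],
    [-0.2,-0.35,-8,0,0,-0.4,8.5],
    [-0.2,-0.35,-12,0,0,-0.4,8.5],
    [-0.2,-0.35,-15,0,0,-0.4,8.5],
    [-0.2,-0.35,-16.5,0,0,-0.4,8.5],
    [-0.2,-0.35,-16.5,0,0,-0.4,8.5],
    [-0.2,-0.35,-16.5,0,0,-0.4,1.8],
    [-0.2,-0.35,-16.5,0,0,-0.4,1.8],
    [-0.2,-0.35,-16.5,0,0,-0.4,1.8],
    [-0.2,-0.35,-16.5,0,0,-0.4,1.8],
    [-0.2,-0.35,-16.5,0,0,-0.4,1.8],
    [-0.2,-0.35,-16.5,0,0,-0.4,1.8],
    [-0.2,-0.35,-16.5,0,0,-0.4,1.8],
    [-0.2,-0.35,-16.5,0,0,-0.4,1.8]
  ]
}}

```text
clock: 4.88
eef_pos: [0.6199, -0.0234, 0.0679]
tool_rot: [3.142, -0.003, -0.062]
wrist_force: [-0.2, -0.7, 7.6]
gripper_width: 0.0232
```

Call:
{"fn": "apply_moves", "kwargs": {
  "motion": [
    [-0.02,-0.3,0,0,0,0,1.8],
    [-0.06,-1,0,0,0,0,1.8],
    [-0.12,-2,0,0,0,0,1.8],
    [-0.18,-3,0,0,0,0,1.8],
    [-0.24,-4,0,0,0,0,1.8],
    [-0.31,-5,0,0,0,0,1.8],
    [-0.37,-6,0,0,0,0,1.8],
    [-0.43,-7,0,0,0,0,1.8],
    [-0.48,-7.8,0,0,0,0,1.8],
    [-0.51,-8.4,0,0,0,0,1.8],
    [-0.54,-8.8,0,0,0,0,1.8],
    [-0.55,-9.0,0,0,0,0,1.8],
    [-0.55,-9.0,0,0,0,0,1.8],
    [-0.55,-9.0,0,0,0,0,1.8]
  ]
}}

```text
clock: 6.05
eef_pos: [0.6145, -0.1125, 0.0679]
tool_rot: [-3.141, -0.003, -0.062]
wrist_force: [1.1, 6.8, 6.9]
gripper_width: 0.0229
```

Run:
```python
from h import *
fw=grab_frame('wrist');fs=grab_frame('scene');fd=grab_frame('side')
for f in(fw,fs,fd): pp(['slide_tab','pointer_tip','slide_grip','board4'],f,1); print()
def crop(f,X,w,h,k):
    u,v=map(int,pix(f,X)); u0=max(0,u-w//2);v0=max(0,v-h//2)
    print(u0,v0); return cv2.resize(f['color'][v0:v0+h,u0:u0+w],(w*k,h*k),interpolation=cv2.INTER_CUBIC)
X=(.642,-.118,.036)
i=np.hstack([crop(fw,X,80,100,5),crop(fs,X,80,100,5)]); cv2.imwrite('pics/z2.png',i[:,:,::-1])
for f in (fw,fs,fd): 
  P,m=pts(f)
  seg(P,m,(.63,-.16),(.68,-.08),.038,.048);seg(P,m,(.58,-.17),(.66,-.06),.09,.102)
```

```text
slide_tab [ 0.6387 -0.1167  0.0404] 0.62 [296. 229.]
pointer_tip [ 0.6402 -0.1221  0.0365] 0.81 [297. 235.]
slide_grip [ 0.6119 -0.1126  0.0854] 0.83 [252. 260.]

slide_tab [ 0.6412 -0.116   0.0378] 0.56 [214. 233.]
pointer_tip [ 0.6435 -0.1213  0.0363] 0.46 [211. 234.]
slide_grip [ 0.6154 -0.1128  0.0858] 0.82 [213. 211.]
board4 [0.6267 0.0959 0.0658] 0.97 [299. 211.]

slide_tab [ 0.6406 -0.1136  0.0372] 0.69 [309. 204.]
pointer_tip [0.4615 0.0655 0.0351] 0.74 [214. 184.]
slide_grip [ 0.614  -0.1077  0.0855] 0.82 [300. 192.]
board4 [0.6279 0.0922 0.0669] 0.72 [265. 151.]

259 178
172 183
n 804 mean [ 0.6532 -0.1208  0.0421] rect c/size/ang [ 651.8 -121.9] [18.4 20.9] 86.4
n 3643 mean [ 0.6142 -0.1089  0.0988] rect c/size/ang [ 614.2 -112.2] [24.1 50.5] 88.3
n 48 mean [ 0.655  -0.1196  0.0418] rect c/size/ang [ 650.9 -109.3] [20.8 45.8] 22.7
n 21 mean [ 0.6378 -0.1126  0.0943] rect c/size/ang [ 637.1 -111.9] [ 8.2 16.4] 2.1
n 57 mean [ 0.6514 -0.1248  0.0424] rect c/size/ang [ 655.9 -125.9] [31.2 48.7] 30.0
n 102 mean [ 0.6111 -0.1205  0.0973] rect c/size/ang [ 613.3 -117.9] [49.5 24.1] 6.4
```

View pics/z2.png

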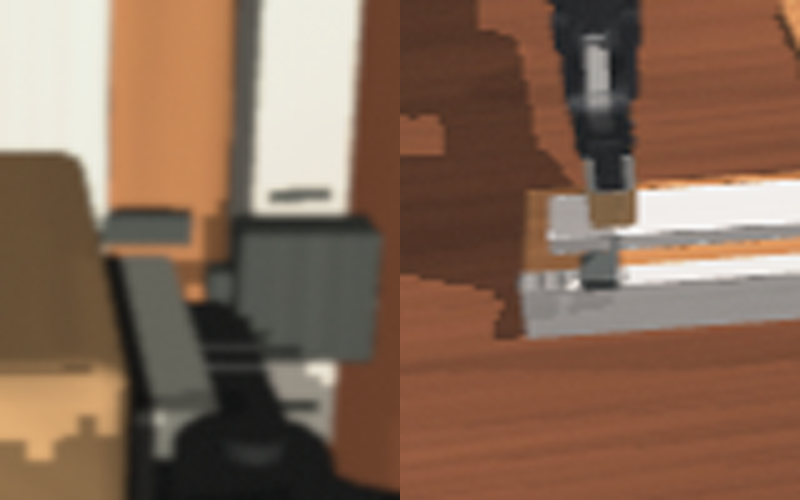

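```bash
cat >> h.py <<'E'
def ray(f,u,v,z):
    d=f['R'].T@np.array([(u-f['cx'])/f['fx'],(v-f['cy'])/f['fy'],1]); o=-f['R'].T@f['t']
    return o+d*(z-o[2])/d[2]
E
python3 - <<'E'
from h import *
f=grab_frame('wrist')
T=np.array([.0610,.9981])
for z in(.036,.038):print('tab',[round(float(ray(f,289,v,z)[:2]@T),4) for v in(219.6,223.1,226.6)])
print('ptr corners',[round(float(ray(f,u,v,.042)[:2]@T),4) for u,v in((307,225.5),(333,225.5),(307,248),(333,250))])
P,m=pts(f);k=m&(P[...,2]>.039)&(P[...,2]<.045)&(P[...,0]>.646)&(P[...,0]<.664)&(abs(P[...,1]+.12)<.03)
y=P[k][:,:2]@T; print('ptr y range',np.percentile(y,[0,2,98,100]))
k=m&(P[...,2]>.033)&(P[...,2]<.04)&(P[...,0]>.630)&(P[...,0]<.6375)&(abs(P[...,1]+.115)<.03)
print('tabpts',np.round(np.c_[P[k]@np.array([.061,.9981,0]),P[k]][::3],4)[:14])
E
```

```text
tab [-0.0723, -0.0747, -0.0771]
tab [-0.0716, -0.074, -0.0764]
ptr corners [-0.074, -0.0741, -0.0894, -0.0908]
ptr y range [-0.09125033 -0.09059964 -0.07314885 -0.07281163]
tabpts [[-0.047   0.6304 -0.0856  0.0356]
 [-0.0489  0.6303 -0.0875  0.0358]
 [-0.0505  0.6301 -0.0891  0.0368]
 [-0.0528  0.6302 -0.0914  0.0356]
 [-0.0547  0.6301 -0.0933  0.0356]
 [-0.0728  0.6307 -0.1115  0.0354]
 [-0.0729  0.6326 -0.1117  0.0352]
 [-0.0732  0.6346 -0.1121  0.0345]
 [-0.0729  0.6365 -0.1119  0.0353]
 [-0.0732  0.6312 -0.1119  0.0362]
 [-0.0733  0.6332 -0.1121  0.0359]
 [-0.0731  0.635  -0.1121  0.0364]
 [-0.0731  0.637  -0.1122  0.0365]
 [-0.0737  0.6318 -0.1124  0.0367]]
```

Call:
{"fn": "apply_moves", "kwargs": {
  "motion": [
    [-0.01,-0.2,0,0,0,0,1.8],
    [-0.03,-0.4,0,0,0,0,1.8],
    [-0.04,-0.6,0,0,0,0,1.8],
    [-0.04,-0.68,0,0,0,0,1.8],
    [-0.04,-0.68,0,0,0,0,1.8],
    [-0.04,-0.68,0,0,0,0,1.8]
  ]
}}

```text
clock: 7.35
eef_pos: [0.6141, -0.1191, 0.0679]
tool_rot: [-3.141, -0.003, -0.062]
wrist_force: [2.0, 7.4, 7.4]
gripper_width: 0.0236
```

Run:
```python
from h import *
f=grab_frame('wrist');fs=grab_frame('scene');fd=grab_frame('side')
T=np.array([.0610,.9981]);P,m=pts(f)
k=m&(P[...,2]>.033)&(P[...,2]<.04)&(P[...,0]>.630)&(P[...,0]<.6375)&(P[...,1]<-.105)&(P[...,1]>-.14)
y=P[k][:,:2]@T; print('tab',len(y),np.percentile(y,[0,5,50,95,100]))
k=m&(P[...,2]>.039)&(P[...,2]<.045)&(P[...,0]>.646)&(P[...,0]<.664)&(abs(P[...,1]+.12)<.03)
y=P[k][:,:2]@T; print('ptr y range',np.percentile(y,[0,2,98,100]))
print(manip.get_obs()['eef_pos'][:2]@T,manip.get_obs()['wrist_force'])
for g in (f,fs,fd): pp(['slide_tab','pointer_tip','board4'],g,1)
i=np.hstack([cv2.resize(f['color'][185:265,255:345],(450,400),interpolation=2),cv2.resize(fd['color'][180:230,285:335],(350,400),interpolation=2)]); cv2.imwrite('pics/z3.png',i[:,:,::-1])
```

```text
tab 84 [-0.08392848 -0.0834654  -0.08126503 -0.07966501 -0.07952428]
ptr y range [-0.0911227  -0.09052619 -0.07318353 -0.07289764]
-0.0812840577529105 [1.6101912  6.82411115 7.89838089]
slide_tab [ 0.6389 -0.1222  0.0392] 0.93 [296. 227.]
pointer_tip [ 0.6384 -0.1222  0.036 ] 0.76 [295. 225.]
board4 [ 0.6394 -0.1213  0.0348] 0.41 [296. 223.]
slide_tab [ 0.6408 -0.1194  0.0339] 0.73 [212. 234.]
pointer_tip [ 0.6443 -0.1212  0.0388] 0.46 [211. 234.]
board4 [0.6217 0.096  0.0522] 0.6 [298. 214.]
slide_tab [ 0.643  -0.1197  0.0365] 0.62 [311. 205.]
pointer_tip [ 0.642  -0.1212  0.034 ] 0.57 [311. 206.]
board4 [0.6278 0.0975 0.07  ] 0.61 [264. 149.]
```

View pics/z3.png

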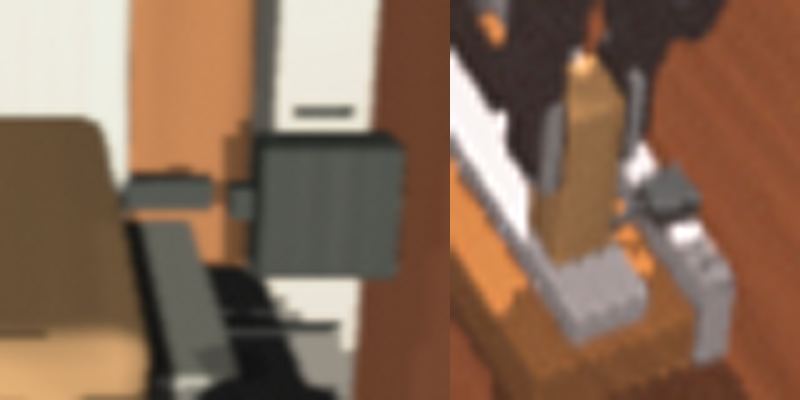

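Call:
{"fn": "apply_moves", "kwargs": {
  "motion": [
    [0,-0.04,0,0,0,0,1.8],
    [0,-0.04,0,0,0,0,1.8],
    [0,-0.04,0,0,0,0,1.8],
    [0,-0.04,0,0,0,0,1.8],
    [0,-0.04,0,0,0,0,1.8],
    [0,-0.04,0,0,0,0,1.8],
    [0,-0.04,0,0,0,0,1.8],
    [0,-0.04,0,0,0,0,1.8],
    [0,-0.04,0,0,0,0,1.8],
    [0,-0.04,0,0,0,0,1.8],
    [0,-0.04,0,0,0,0,1.8],
    [0,-0.04,0,0,0,0,1.8],
    [0,-0.04,0,0,0,0,1.8],
    [0,-0.04,0,0,0,0,1.8],
    [0,-0.04,0,0,0,0,1.8]
  ]
}}

```text
clock: 9.2
eef_pos: [0.6141, -0.1193, 0.0679]
tool_rot: [-3.14, -0.003, -0.062]
wrist_force: [1.2, 7.5, 7.9]
gripper_width: 0.0237
```

Run:
```python
from h import *
f=grab_frame('scene');P,m=pts(f)
k=m&(abs(P[...,0]-.626)<.015)&(abs(P[...,1]-.096)<.02)&(P[...,2]>.03); print('stack top z',np.round(np.percentile(P[k][:,2],[10,50,90]),4))
print(manip.get_obs()['eef_pos'])
```

```text
stack top z [0.0791 0.0808 0.0819]
[ 0.61411725 -0.11931142  0.06793685]
```

Call:
{"fn": "apply_moves", "kwargs": {
  "motion": [
    [0.01,0.2,0,0,0,0,1.8],
    [0.03,0.6,0,0,0,0,1.8],
    [0.06,1.1,0,0,0,0,1.8],
    [0.1,1.6,0,0,0,0,1.8],
    [0.13,2.1,0,0,0,0,1.8],
    [0.16,2.6,0,0,0,0,1.8],
    [0.19,3.1,0,0,0,0,1.8],
    [0.22,3.6,0,0,0,0,1.8],
    [0.25,4.1,0,0,0,0,1.8],
    [0.28,4.6,0,0,0,0,1.8],
    [0.31,5.1,0,0,0,0,1.8],
    [0.34,5.6,0,0,0,0,1.8],
    [0.37,6.1,0,0,0,0,1.8],
    [0.4,6.6,0,0,0,0,1.8],
    [0.43,7.1,0,0,0,0,1.8],
    [0.46,7.6,0,0,0,0,1.8],
    [0.49,8.1,0,0,0,0,1.8],
    [0.52,8.6,0,0,0,0,1.8],
    [0.54,8.9,0,0,0,0,1.8],
    [0.56,9.2,0,0,0,0,1.8]
  ]
}}

```text
clock: 10.92
eef_pos: [0.6196, -0.0278, 0.0679]
tool_rot: [-3.141, -0.003, -0.062]
wrist_force: [1.6, 3.1, 7.1]
gripper_width: 0.0233
```

Call:
{"fn": "apply_moves", "kwargs": {
  "motion": [
    [0.01,0.2,0,0,0,0,1.8],
    [0.02,0.4,0,0,0,0,1.8],
    [0.03,0.55,0,0,0,0,1.8],
    [0.04,0.65,0,0,0,0,1.8],
    [0.04,0.65,0,0,0,0,1.8],
    [0.04,0.65,0,0,0,0,1.8],
    [0.04,0.65,0,0,0,0,1.8]
  ]
}}

```text
clock: 11.5
eef_pos: [0.6199, -0.0233, 0.068]
tool_rot: [3.14, -0.003, -0.062]
wrist_force: [0.6, -6.1, 7.5]
gripper_width: 0.0233
```

Run:
```python
from h import *
f=grab_frame('scene');P,m=pts(f)
pp(['slide_tab','slide_grip','board1','tongue'],f,3)
seg(P,m,(.59,.145),(.68,.25),.030,.042)
k=m&(abs(P[...,0]-.626)<.015)&(abs(P[...,1]-.096)<.02)&(P[...,2]>.03); print('stack top z',np.round(np.percentile(P[k][:,2],[10,50,90]),4))
```

```text
slide_tab [ 0.6463 -0.0259  0.0351] 0.81 [251. 231.]
slide_grip [ 0.6203 -0.0212  0.0854] 0.85 [251. 208.]
board1 [0.6314 0.1808 0.0255] 0.97 [330. 220.]
board1 [0.6284 0.0998 0.0625] 0.95 [300. 212.]
board1 [0.6294 0.098  0.0417] 0.57 [299. 219.]
tongue [0.6323 0.1787 0.0238] 0.97 [329. 221.]
n 452 mean [0.6374 0.1876 0.0376] rect c/size/ang [633.1 192.7] [91.7 51.7] 87.1
stack top z [0.0772 0.0783 0.0798]
```

Call:
{"fn": "apply_moves", "kwargs": {
  "motion": [
    [0,0,0,0,0,0,8.5],
    [0,0,0,0,0,0,8.5],
    [0,0,0,0,0,0,8.5],
    [0,0,0,0,0,0,8.5],
    [0,0,2,0,0,0,8.5],
    [0,0,6,0,0,0,8.5],
    [0,0,10,0,0,0,8.5],
    [0,2,14,0,0,0,8.5],
    [0.3,6,14,0,0,0,8.5],
    [0.6,10,14,0,0,0,8.5],
    [0.9,14,14,0,0,0,8.5],
    [1.2,18,14,0,0,0,8.5],
    [1.2,20.5,14,0,0,0,8.5],
    [1.2,20.5,14,0,0,0,8.5],
    [1.2,20.5,14,0,0,0,8.5]
  ]
}}

```text
clock: 13.0
eef_pos: [0.63, 0.1845, 0.2058]
tool_rot: [3.141, 0.001, -0.059]
wrist_force: [0.0, -0.0, 0.1]
gripper_width: 0.0849
```

Run:
```python
from h import *
f=grab_frame('wrist');P,m=pts(f); save(f,'w2.png')
o=manip.get_obs();print(o['eef_pos'],o['tool_rot'],o['wrist_force'])
print('board');seg(P,m,(.58,.14),(.69,.225),.034,.042)
print('stack');seg(P,m,(.58,.05),(.69,.135),.07,.0815)
print('handle');seg(P,m,(.58,-.06),(.66,.03),.092,.108)
print('pressbed');seg(P,m,(.40,.0),(.52,.1),.031,.042)
```

```text
[0.63010259 0.18322014 0.20584372] [ 3.14090710e+00  8.95325984e-04 -6.04845580e-02] [-0.34886104  0.12636622 -0.5468936 ]
board
n 2991 mean [0.6313 0.1819 0.0384] rect c/size/ang [628.2 177.8] [81.2 56.6] 84.4
stack
n 3091 mean [0.6265 0.097  0.0782] rect c/size/ang [626.6  93.8] [78.3 65.7] 85.2
handle
none 0
pressbed
n 311 mean [0.4539 0.0904 0.0361] rect c/size/ang [452.3  91.9] [37.7 19.3] 41.0
```

View pics/w2.png

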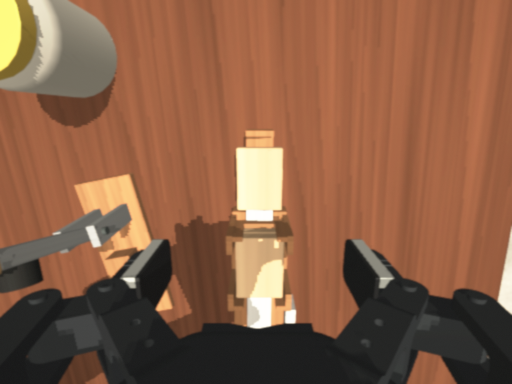

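Call:
{"fn": "apply_moves", "kwargs": {
  "motion": [
    [0.18,0.7,-4,0,0,0,8.5],
    [0.18,0.7,-8,0,0,0,8.5],
    [0.18,0.7,-12,0,0,0,8.5],
    [0.18,0.7,-15.5,0,0,0,8.5],
    [0.18,0.7,-18,0,0,0,8.5],
    [0.18,0.7,-19.5,0,0,0,8.5],
    [0.18,0.7,-19.5,0,0,0,8.5],
    [0.18,0.7,-19.5,0,0,0,8.5],
    [0.18,0.7,-19.5,0,0,0,4.5],
    [0.18,0.7,-19.5,0,0,0,4.5],
    [0.18,0.7,-19.5,0,0,0,4.5],
    [0.18,0.7,-19.5,0,0,0,4.5],
    [0.18,0.7,-19.5,0,0,0,4.5],
    [0.18,0.7,-19.5,0,0,0,4.5],
    [0.18,0.7,-19.5,0,0,0,4.5]
  ]
}}

```text
clock: 14.3
eef_pos: [0.6339, 0.1904, 0.0136]
tool_rot: [-3.141, -0.003, -0.062]
wrist_force: [-0.2, -1.4, 7.0]
gripper_width: 0.0488
```

Call:
{"fn": "apply_moves", "kwargs": {
  "motion": [
    [0,0,1,0,0,0,4.5],
    [0,0,3,0,0,0,4.5],
    [0,0,6,0,0,0,4.5],
    [0,0,10,0,0,0,4.5],
    [0,-2,14,0,0,0,4.5],
    [0,-5,15,0,0,0,4.5],
    [0,-8.5,15,0,0,0,4.5],
    [-2,-11.7,15,0,0,2,4.5],
    [-5,-11.7,15,0,0,5,4.5],
    [-8,-11.7,15,0,0,8,4.5],
    [-11,-11.7,15,0,0,11.2,4.5],
    [-14,-11.7,15,0,0,11.2,4.5],
    [-16,-11.7,15,0,0,11.2,4.5],
    [-17.2,-11.7,15,0,0,11.2,4.5],
    [-17.2,-11.7,15,0,0,11.2,4.5],
    [-17.2,-11.7,15,0,0,11.2,4.5]
  ]
}}

```text
clock: 15.63
eef_pos: [0.4615, 0.0732, 0.1623]
tool_rot: [3.142, -0.002, 0.134]
wrist_force: [0.5, 0.4, 0.1]
gripper_width: 0.0486
```

Run:
```python
from h import *
f=grab_frame('wrist');P,m=pts(f);fs=grab_frame('scene');fd=grab_frame('side')
o=manip.get_obs();print(o['eef_pos'],o['tool_rot'],o['wrist_force'],o['gripper_width'])
print('board');k=seg(P,m,(.43,.0),(.49,.13),.15,.20)
print(np.percentile(P[k][:,2],[5,50,95]))
for n in('scene','side'):
  g=dict(scene=fs,side=fd)[n]; pp(['board1','press_bed','press_hinge','press_grip','press'],g,2)
i=np.hstack([f['color'],cv2.resize(fs['color'][90:250,220:380],(384,384))]); cv2.imwrite('pics/w3.png',cv2.resize(i,None,fx=.85,fy=.85)[:,:,::-1])
```

```text
[0.46221197 0.07318473 0.16173901] [ 3.14155682e+00 -1.88539420e-03  1.33456219e-01] [ 0.43567713  0.69662232 -0.21475652] 0.04886480508964573
board
n 14361 mean [0.4607 0.0757 0.1872] rect c/size/ang [461.6  71. ] [60.5 60.6] 7.1
[0.18291213 0.18719055 0.19097752]
board1 [0.6287 0.0983 0.0605] 0.89 [299. 213.]
board1 [0.6308 0.0971 0.0384] 0.61 [298. 220.]
press_bed [0.461  0.0653 0.0338] 0.92 [272. 180.]
press_hinge [0.4509 0.141  0.076 ] 0.96 [299. 164.]
press_grip [0.4406 0.173  0.1876] 0.57 [313. 127.]
press [0.4596 0.0611 0.1745] 0.62 [273. 138.]
board1 [0.6259 0.0966 0.0467] 0.58 [263. 156.]
board1 [0.4666 0.0651 0.1668] 0.56 [213. 144.]
press_bed [0.4604 0.0643 0.0354] 0.95 [214. 185.]
press_hinge [0.4496 0.146  0.0712] 0.66 [197. 158.]
press_grip [0.4467 0.1686 0.1945] 0.48 [189. 115.]
press [ 0.4607  0.0659 -0.0026] 0.9 [214. 195.]
press [ 0.6278  0.0954 -0.0013] 0.7 [264. 169.]
```

View pics/w3.png

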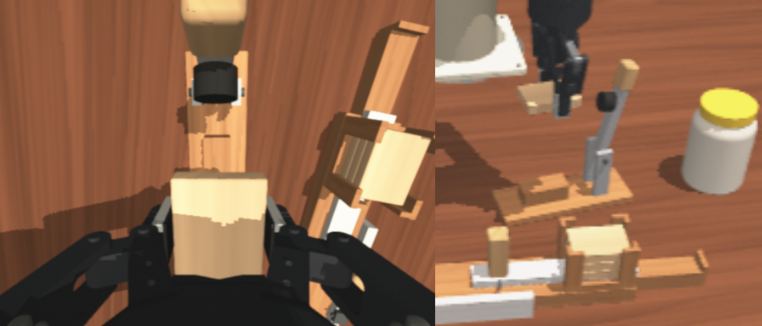

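Run:
```python
from h import *
f=grab_frame('wrist');P,m=pts(f)
a=np.radians(7.7);X=np.array([np.cos(a),np.sin(a)]);Y=np.array([-np.sin(a),np.cos(a)]);c=np.array([.4605,.0656])
q=P-np.r_[c,0];lx=q[...,:2]@X;ly=q[...,:2]@Y
k=m&(P[...,2]>.175)&(P[...,2]<.20)&(abs(lx)<.024)&(ly>-.02)&(ly<.04)
A=np.c_[lx[k],ly[k],np.ones(k.sum())];s=np.linalg.lstsq(A,P[k][:,2],rcond=None)[0];print('plane slopes x,y,z0',s)
r=abs(P[...,2]-(s[0]*lx+s[1]*ly+s[2]))<.003
k=m&r&(abs(lx)<.035)&(abs(ly)<.06)
for y0 in np.arange(-.02,.05,.01):
    j=k&(abs(ly-y0)<.003); print(round(y0,3),np.round(np.percentile(lx[j],[.5,99.5]),4) if j.sum() else '')
j=k&(abs(lx)<.015);print('ly max',np.percentile(ly[j],[1,99,99.8]))
for x0 in(-.02,-.01,0,.01,.02):
    j=k&(abs(lx-x0)<.003);print(x0,np.round(ly[j].max(),4))
# bed visible
k=m&(abs(P[...,2]-.036)<.004)&(abs(lx)<.03)&(ly<.05)&(ly>0);print('bed',k.sum(),np.percentile(lx[k],[1,99]),ly[k].max())
k=m&(abs(P[...,2]-.012)<.004)&(abs(lx)<.06)&(ly>.03)&(ly<.06);print('base',k.sum(),np.percentile(lx[k],[1,99]))
e=manip.get_obs()['eef_pos'][:2]-c;print('tcp local',e@X,e@Y)
```

```text
plane slopes x,y,z0 [-0.01813208 -0.03296178  0.18631237]
-0.02 [-0.0243  0.0248]
-0.01 [-0.0243  0.0248]
0.0 [-0.024  0.025]
0.01 [-0.0239  0.0249]
0.02 [-0.0301  0.0309]
0.03 [-0.0238  0.0251]
0.04 
0.05 
ly max [-0.02290906  0.03503463  0.0352547 ]
-0.02 0.0354
-0.01 0.0354
0 0.0353
0.01 0.0353
0.02 0.0353
bed 1081 [-0.01522111  0.01403777] 0.032645241602806546
base 2030 [-0.03468232  0.0335636 ]
tcp local 0.0009167325262872437 0.0073860659750043895
```

Call:
{"fn": "apply_moves", "kwargs": {
  "motion": [
    [-0.1,0,-2,1.5,0,0.4,4.5],
    [-0.1,0,-5,1.5,0,0.4,4.5],
    [-0.1,0,-8,1.5,0,0.4,4.5],
    [-0.1,0,-10.5,1.5,0,0.4,4.5],
    [-0.1,0,-12.2,1.5,0,0.4,4.5],
    [-0.1,0,-13,1.5,0,0.4,4.5],
    [-0.1,0,-13.3,1.5,0,0.4,4.5],
    [-0.1,0,-13.5,1.5,0,0.4,4.5],
    [-0.1,0,-13.5,1.5,0,0.4,4.5],
    [-0.1,0,-13.5,1.5,0,0.4,4.5],
    [-0.1,0,-13.5,1.5,0,0.4,4.5]
  ]
}}

```text
clock: 17.25
eef_pos: [0.4602, 0.0731, 0.0273]
tool_rot: [-3.116, -0.006, 0.14]
wrist_force: [0.9, -0.5, -0.9]
gripper_width: 0.0486
```

```bash
cat > b.py <<'E'
from h import *
f=grab_frame('wrist');P,m=pts(f)
a=np.radians(7.7);X=np.array([np.cos(a),np.sin(a)]);Y=np.array([-np.sin(a),np.cos(a)]);c=np.array([.4605,.0656])
q=P-np.r_[c,0];lx=q[...,:2]@X;ly=q[...,:2]@Y
k=m&(P[...,2]>.042)&(P[...,2]<.07)&(abs(lx)<.022)&(ly>-.03)&(ly<.035)
A=np.c_[lx[k],ly[k],np.ones(k.sum())];s=np.linalg.lstsq(A,P[k][:,2],rcond=None)[0];print('plane slopes x,y,z0',s)
k=m&(abs(P[...,2]-(s[0]*lx+s[1]*ly+s[2]))<.003)&(abs(lx)<.035)&(abs(ly)<.06)
for y0 in np.arange(-.03,.035,.01):
    j=k&(abs(ly-y0)<.003); print(round(y0,3),np.round(np.percentile(lx[j],[.5,99.5]),4) if j.sum() else '')
for x0 in(-.015,0,.015):
    j=k&(abs(lx-x0)<.003);print(x0,np.round([ly[j].min(),ly[j].max()],4))
k=m&(abs(P[...,2]-.012)<.004)&(abs(lx)<.06)&(abs(ly)<.08)&(abs(lx)>.027);print('base',k.sum(),np.percentile(lx[k],[.5,99.5]) if k.sum() else '')
o=manip.get_obs();print(o['clock'],o['eef_pos'],o['tool_rot'],o['wrist_force'])
E
python3 b.py
```

```text
plane slopes x,y,z0 [ 0.00198742 -0.0016766   0.05192587]
-0.03 
-0.02 [-0.0244  0.0246]
-0.01 [-0.0244  0.0245]
0.0 [-0.0243  0.0247]
0.01 [-0.0243  0.0246]
0.02 [-0.0303  0.0306]
0.03 [-0.0245  0.0246]
-0.015 [-0.0231  0.0349]
0 [-0.0257  0.0351]
0.015 [-0.023   0.0349]
base 2269 [-0.03524132  0.03466481]
17.3 [0.46011556 0.0731117  0.02720311] [-3.11570932 -0.00546002  0.1404645 ] [-0.41665578 -0.68235892  0.14136534]
```

Call:
{"fn": "apply_moves", "kwargs": {
  "motion": [
    [-0.02,-0.03,-0.12,0,0,0,4.5],
    [-0.02,-0.03,-0.22,0,0,0,4.5],
    [-0.02,-0.03,-0.22,0,0,0,4.5],
    [-0.02,-0.03,-0.22,0,0,0,5.2],
    [-0.02,-0.03,-0.22,0,0,0,6],
    [-0.02,-0.03,-0.22,0,0,0,8],
    [-0.02,-0.03,-0.22,0,0,0,8],
    [-0.02,-0.03,-0.22,0,0,0,8],
    [-0.02,-0.03,-0.22,0,0,0,8],
    [-0.02,-0.03,1,0,0,0,8],
    [-0.02,-0.03,3,0,0,0,8],
    [-0.02,-0.03,6,0,0,0,8],
    [-0.02,-0.03,10,0,0,0,8],
    [-0.02,-0.03,13,0,0,0,8],
    [-0.02,-0.03,14,0,0,0,8],
    [-0.02,-0.03,14,0,0,0,8]
  ]
}}

```text
clock: 18.63
eef_pos: [0.461, 0.073, 0.1688]
tool_rot: [-3.116, -0.009, 0.14]
wrist_force: [0.2, 0.0, -0.4]
gripper_width: 0.0798
```

```bash
python3 b.py
python3 - <<'E'
from h import *
for n in('wrist','scene','side'):
    f=grab_frame(n);pp(['press_hinge','press_grip'],f,1)
    P,m=pts(f)
    print('grip region');k=seg(P,m,(.41,.13),(.48,.23),.165,.24); print(np.round(P[k].min(0),3),np.round(P[k].max(0),3))
    if n=='wrist':save(f,'w4.png')
E
```

```text
plane slopes x,y,z0 [ 0.00016096 -0.00500493  0.0504526 ]
-0.03 [-0.0245  0.0239]
-0.02 [-0.0242  0.0247]
-0.01 [-0.0251  0.0245]
0.0 [-0.0249  0.0242]
0.01 [-0.0247  0.0239]
0.02 [-0.0246  0.0247]
0.03 [-0.0243  0.0243]
-0.015 [-0.0345  0.0347]
0 [-0.0346  0.0343]
0.015 [-0.0343  0.0343]
base 1734 [-0.0353891   0.03453355]
18.6833 [0.45975383 0.07279833 0.16697535] [-3.11569074 -0.00608836  0.14043486] [-0.39664127  0.98651542  0.42816497]
press_hinge [0.4516 0.1484 0.0723] 0.67 [260. 106.]
press_grip [0.4423 0.1684 0.1911] 0.61 [248.  31.]
grip region
n 6147 mean [0.4472 0.161  0.1932] rect c/size/ang [447.9 157.2] [24.5 34.3] 8.1
[0.434 0.139 0.165] [0.461 0.176 0.212]
press_hinge [0.4517 0.1437 0.0773] 0.68 [300. 164.]
press_grip [0.4418 0.1694 0.1896] 0.81 [312. 126.]
grip region
n 194 mean [0.4525 0.1663 0.1887] rect c/size/ang [449.3 162.3] [25.9 41.2] 9.5
[0.436 0.141 0.165] [0.462 0.184 0.212]
press_hinge [0.4513 0.1419 0.0746] 0.82 [198. 158.]
press_grip [0.4468 0.1662 0.1935] 0.44 [189. 116.]
grip region
n 20 mean [0.4457 0.1674 0.2003] rect c/size/ang [448.  158.2] [15.4 43.2] 12.9
[0.437 0.139 0.166] [0.46  0.18  0.211]
```

View pics/w4.png

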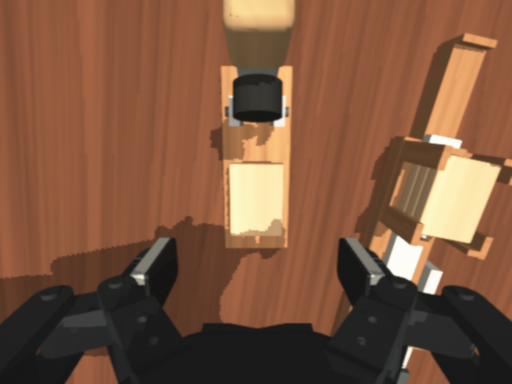

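Call:
{"fn": "apply_moves", "kwargs": {
  "motion": [
    [0,0,4,0,0,0,8],
    [0,0,8,0,0,0,8],
    [0,0,12,0,0,0,8],
    [-0.2,2,14,-1.5,0,0,8],
    [-0.8,6,14,-1.5,0,0,8],
    [-1.3,9.5,14,-1.5,0,0,8],
    [-1.3,9.5,14,-1.5,0,0,8],
    [-1.3,9.5,11,-1.5,0,0,8],
    [-1.3,9.5,8,-1.5,0,0,8],
    [-1.3,9.5,5,-1.5,0,0,8],
    [-1.3,9.5,2.5,-1.5,0,0,8],
    [-1.3,9.5,1.3,-1.5,0,0,8],
    [-1.3,9.5,1.3,-1.5,0,0,8],
    [-1.3,9.5,1.3,-1.5,0,0,8]
  ]
}}

```text
clock: 20.3
eef_pos: [0.4459, 0.1674, 0.1787]
tool_rot: [3.141, 0.002, 0.14]
wrist_force: [-0.1, 1.0, 0.3]
gripper_width: 0.0798
```

Run:
```python
from h import *
o=manip.get_obs();print(o['clock'],o['eef_pos'],o['tool_rot'],o['wrist_force'],o['q'])
a=np.radians(7.7);X=np.array([np.cos(a),np.sin(a),0]);Y=np.array([-np.sin(a),np.cos(a),0]);Z=np.array([0,0,1]);H=np.array([.4498,.1449,.074])
def tcp(th,ph): th,ph=np.radians([th,ph]);return H+.120*(-np.cos(th)*Y+np.sin(th)*Z)+.012*(np.sin(ph)*Y-np.cos(ph)*Z)
print(tcp(101,0))
for i in range(0,36):
    th=101-101*i/35; ph=45*i/35
    d=(tcp(th,ph)-tcp(101,0))*100; r=X*ph; print(i,round(th),np.round(d,2),np.round(r,1))
f=grab_frame('scene'); cv2.imwrite('pics/s5.png',cv2.resize(f['color'][70:220,220:380],(640,600))[:,:,::-1])
```

```text
20.3 [0.44585221 0.16737189 0.17873965] [3.14112670e+00 2.13416371e-03 1.40430708e-01] [-0.0850094   0.98352472  0.30811006] [ 3.34158227e-01  2.83750147e-01  1.99200702e+00 -6.07767085e-05
  8.68019434e-01  1.93766355e-01]
[0.44673211 0.16759062 0.17979526]
0 101 [0. 0. 0.] [0. 0. 0.]
1 98 [ 0.08 -0.56  0.1 ] [1.3 0.2 0. ]
2 95 [ 0.15 -1.13  0.17] [2.5 0.3 0. ]
3 92 [ 0.23 -1.7   0.21] [3.8 0.5 0. ]
4 89 [ 0.31 -2.28  0.22] [5.1 0.7 0. ]
5 87 [ 0.38 -2.85  0.21] [6.4 0.9 0. ]
6 84 [ 0.46 -3.42  0.16] [7.6 1.  0. ]
7 81 [ 0.54 -3.98  0.08] [8.9 1.2 0. ]
8 78 [ 0.61 -4.55 -0.03] [10.2  1.4  0. ]
9 75 [ 0.69 -5.1  -0.16] [11.5  1.6  0. ]
10 72 [ 0.76 -5.65 -0.33] [12.7  1.7  0. ]
11 69 [ 0.84 -6.19 -0.52] [14.   1.9  0. ]
12 66 [ 0.91 -6.72 -0.74] [15.3  2.1  0. ]
13 63 [ 0.98 -7.24 -0.99] [16.6  2.2  0. ]
14 61 [ 1.05 -7.74 -1.27] [17.8  2.4  0. ]
15 58 [ 1.11 -8.23 -1.57] [19.1  2.6  0. ]
16 55 [ 1.18 -8.7  -1.89] [20.4  2.8  0. ]
17 52 [ 1.24 -9.16 -2.24] [21.7  2.9  0. ]
18 49 [ 1.3  -9.59 -2.62] [22.9  3.1  0. ]
19 46 [  1.35 -10.01  -3.02] [24.2  3.3  0. ]
20 43 [  1.41 -10.41  -3.43] [25.5  3.4  0. ]
21 40 [  1.46 -10.79  -3.87] [26.8  3.6  0. ]
22 38 [  1.51 -11.14  -4.33] [28.   3.8  0. ]
23 35 [  1.55 -11.47  -4.8 ] [29.3  4.   0. ]
24 32 [  1.59 -11.77  -5.3 ] [30.6  4.1  0. ]
25 29 [  1.63 -12.05  -5.8 ] [31.9  4.3  0. ]
26 26 [  1.66 -12.3   -6.33] [33.1  4.5  0. ]
27 23 [  1.69 -12.53  -6.86] [34.4  4.7  0. ]
28 20 [  1.72 -12.73  -7.41] [35.7  4.8  0. ]
29 17 [  1.74 -12.9   -7.96] [36.9  5.   0. ]
30 14 [  1.76 -13.04  -8.53] [38.2  5.2  0. ]
31 12 [  1.78 -13.16  -9.1 ] [39.5  5.3  0. ]
32 9 [  1.79 -13.24  -9.68] [40.8  5.5  0. ]
33 6 [  1.8  -13.3  -10.26] [42.   5.7  0. ]
34 3 [  1.8  -13.32 -10.84] [43.3  5.9  0. ]
35 0 [  1.8  -13.32 -11.43] [44.6  6.   0. ]
```

View pics/s5.png

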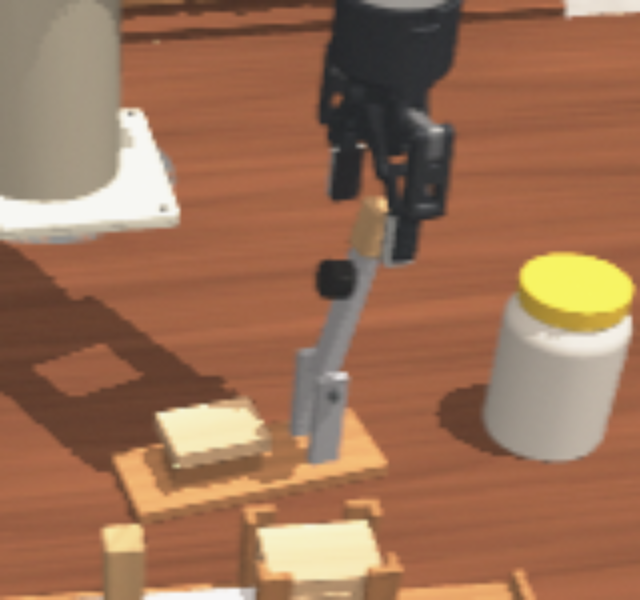

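Call:
{"fn": "apply_moves", "kwargs": {
  "motion": [
    [0,0,0,0,0,0,1.8],
    [0,0,0,0,0,0,1.8],
    [0,0,0,0,0,0,1.8],
    [0,0,0,0,0,0,1.8],
    [0,0,0,0,0,0,1.8],
    [0,0,0,0,0,0,1.8],
    [0,0,0,0,0,0,1.8]
  ]
}}

```text
clock: 20.93
eef_pos: [0.4467, 0.168, 0.18]
tool_rot: [-3.141, -0.001, 0.141]
wrist_force: [-0.5, 0.4, 5.3]
gripper_width: 0.0231
```

Call:
{"fn": "apply_moves", "kwargs": {
  "motion": [
    [0.08,-0.6,0.1,1.3,0.2,0,1.8],
    [0.15,-1.1,0.17,2.5,0.3,0,1.8],
    [0.23,-1.7,0.2,3.8,0.5,0,1.8],
    [0.31,-2.3,0.2,5.1,0.7,0,1.8],
    [0.38,-2.85,0.2,6.4,0.9,0,1.8],
    [0.46,-3.4,0.16,7.6,1,0,1.8],
    [0.54,-4,0.1,8.9,1.2,0,1.8],
    [0.61,-4.55,0,10.2,1.4,0,1.8],
    [0.69,-5.1,-0.15,11.5,1.6,0,1.8],
    [0.76,-5.65,-0.3,12.7,1.7,0,1.8]
  ]
}}

```text
clock: 21.77
eef_pos: [0.4545, 0.1117, 0.177]
tool_rot: [-2.915, -0.003, 0.14]
wrist_force: [2.1, 4.0, -0.1]
gripper_width: 0.0231
```

Call:
{"fn": "apply_moves", "kwargs": {
  "motion": [
    [0.08,-0.54,-0.19,1.3,0.2,0,1.8],
    [0.15,-1.07,-0.41,2.6,0.4,0,1.8],
    [0.22,-1.59,-0.66,3.9,0.5,0,1.8],
    [0.29,-2.09,-0.94,5.1,0.7,0,1.8],
    [0.35,-2.58,-1.24,6.4,0.9,0,1.8],
    [0.42,-3.05,-1.56,7.7,1.1,0,1.8],
    [0.48,-3.51,-1.91,9,1.2,0,1.8],
    [0.54,-3.94,-2.29,10.2,1.4,0,1.8],
    [0.59,-4.36,-2.69,11.5,1.6,0,1.8],
    [0.65,-4.76,-3.1,12.8,1.7,0,1.8],
    [0.7,-5.14,-3.54,14.1,1.9,0,1.8],
    [0.75,-5.49,-4,15.3,2.1,0,1.8],
    [0.79,-5.82,-4.47,16.6,2.3,0,1.8],
    [0.83,-6.12,-4.97,17.9,2.4,0,1.8],
    [0.87,-6.4,-5.47,19.2,2.6,0,1.8],
    [0.87,-6.4,-5.47,19.2,2.6,0,1.8]
  ]
}}

```text
clock: 23.1
eef_pos: [0.4636, 0.046, 0.1214]
tool_rot: [-2.579, -0.004, 0.138]
wrist_force: [1.2, -4.5, 5.9]
gripper_width: 0.0228
```

Run:
```python
from h import *
o=manip.get_obs();print(o['clock'],o['eef_pos'],o['tool_rot'],o['wrist_force'],o['q'])
f=grab_frame('scene');g=grab_frame('side');pp(['press_grip'],f,1);pp(['press_grip'],g,1)
i=np.hstack([cv2.resize(f['color'][100:220,220:340],(400,400)),cv2.resize(g['color'][100:220,150:270],(400,400))])
cv2.imwrite('pics/s6.png',i[:,:,::-1])
```

```text
23.1 [0.46363994 0.0459764  0.12142599] [-2.57902518 -0.00449477  0.1376827 ] [ 1.23180698 -4.47129655  5.90577818] [-0.25343     0.49121589  2.00020509  0.63508037  0.98561179 -0.84060367]
press_grip [0.4605 0.0437 0.1439] 0.73 [266. 149.]
```

View pics/s6.png

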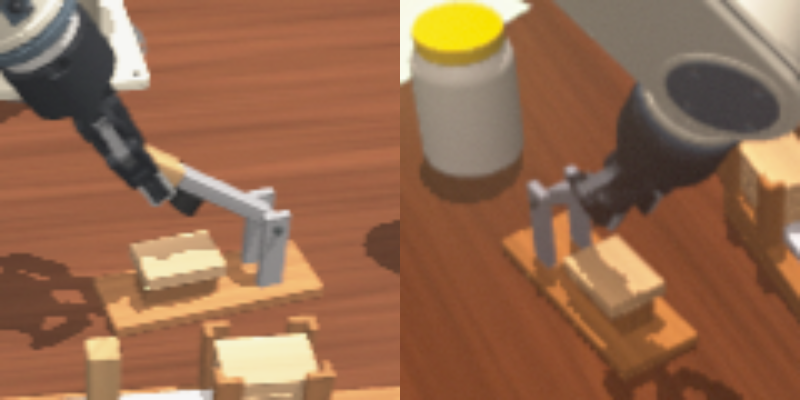

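Call:
{"fn": "apply_moves", "kwargs": {
  "motion": [
    [0.03,-0.25,-0.5,1.2,0.2,0,1.8],
    [0.06,-0.48,-1.06,2.5,0.4,0,1.8],
    [0.09,-0.68,-1.6,3.8,0.5,0,1.8],
    [0.11,-0.85,-2.16,5,0.7,0,1.8],
    [0.13,-0.99,-2.7,6.3,0.9,0,1.8],
    [0.15,-1.1,-3.3,7.6,1,0,1.8],
    [0.16,-1.19,-3.9,8.9,1.2,0,1.8],
    [0.17,-1.23,-4.3,10,1.4,0,1.8],
    [0.17,-1.25,-4.7,10.7,1.5,0,1.8],
    [0.17,-1.27,-5,11.4,1.6,0,1.8],
    [0.17,-1.27,-5,11.4,1.6,0,1.8]
  ]
}}

```text
clock: 24.22
eef_pos: [0.4654, 0.0331, 0.0712]
tool_rot: [-2.38, -0.005, 0.137]
wrist_force: [1.1, -7.5, 2.9]
gripper_width: 0.0228
```

Run:
```python
from h import *
o=manip.get_obs();print(o['clock'],o['eef_pos'],o['tool_rot'],o['wrist_force'],o['q'])
f=grab_frame('scene')
cv2.imwrite('pics/s7.png',cv2.resize(f['color'][120:200,220:340],(780,520),interpolation=2)[:,:,::-1])
```

```text
24.2167 [0.46543283 0.03312547 0.07120959] [-2.37967027 -0.00476714  0.13735743] [ 1.14196763 -7.48274667  2.91273788] [-0.36008401  0.67975308  1.95378079  0.7622606   1.0777145  -1.06945284]
```

View pics/s7.png

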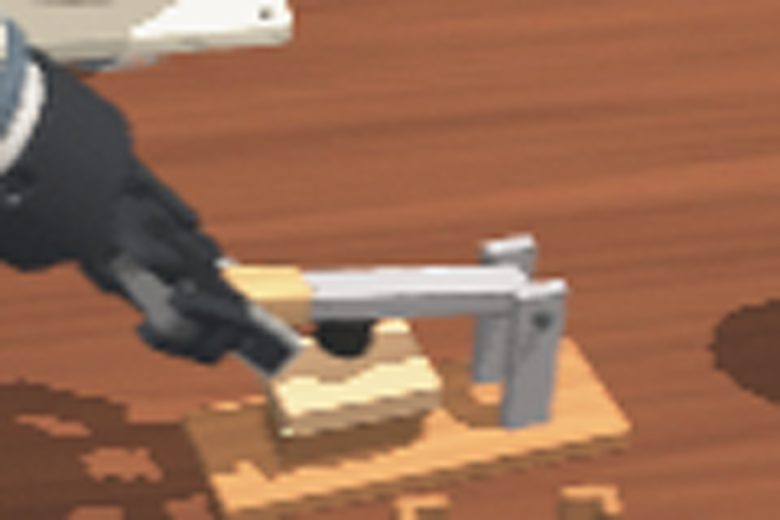

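Call:
{"fn": "apply_moves", "kwargs": {
  "motion": [
    [0,-0.05,-0.15,0,0,0,1.8],
    [0,-0.05,-0.3,0,0,0,1.8],
    [0,-0.05,-0.45,0,0,0,1.8],
    [0,-0.05,-0.55,0,0,0,1.8],
    [0,-0.05,-0.55,0,0,0,1.8],
    [0,-0.05,-0.55,0,0,0,1.8]
  ]
}}

```text
clock: 24.77
eef_pos: [0.4655, 0.0329, 0.0662]
tool_rot: [-2.381, -0.005, 0.138]
wrist_force: [0.5, -8.5, 2.4]
gripper_width: 0.023
```

Call:
{"fn": "apply_moves", "kwargs": {
  "motion": [
    [0,-0.03,-0.1,0,0,0,1.8],
    [0,-0.05,-0.15,0,0,0,1.8],
    [0,-0.05,-0.15,0,0,0,1.8],
    [0,-0.05,-0.15,0,0,0,1.8]
  ]
}}

```text
clock: 25.1
eef_pos: [0.4655, 0.0328, 0.0649]
tool_rot: [-2.38, -0.005, 0.137]
wrist_force: [2.3, -5.0, 4.5]
gripper_width: 0.0228
```

Call:
{"fn": "apply_moves", "kwargs": {
  "motion": [
    [0,0,0,0,0,0,3],
    [0,0,0,0,0,0,5],
    [0,0,0,0,0,0,5],
    [0,0,0,0,0,0,5],
    [0,0,0,0,0,0,5],
    [0.1,-0.7,0.75,0,0,0,5],
    [0.2,-1.7,1.8,0,0,0,5],
    [0.4,-3.4,3.6,0,0,0,5],
    [0.6,-5.1,5.4,0,0,0,5],
    [0.8,-6.8,7.2,0,0,0,5],
    [0.8,-8,10,0,0,0,5],
    [0.8,-8,14,-5,0,0,5],
    [0.8,-8,16,-12,0,0,5],
    [0.8,-8,16,-19,0,0,5],
    [0.8,-8,16,-26,0,0,5],
    [0.8,-8,16,-32,0,0,5],
    [0.8,-8,16,-32,0,0,5]
  ]
}}

```text
clock: 26.52
eef_pos: [0.4728, -0.0457, 0.2273]
tool_rot: [-2.939, 0.067, 0.121]
wrist_force: [-0.1, 0.5, -0.1]
gripper_width: 0.05
```

Run:
```python
from h import *
o=manip.get_obs();print(o['clock'],o['eef_pos'],o['wrist_force'])
f=grab_frame('wrist');fs=grab_frame('scene')
for g in(f,fs): pp(['slide_tab','pointer_tip','press_grip','beaker','jar','brush','board1'],g,3)
i=np.hstack([cv2.resize(f['color'],(480,360)),cv2.resize(fs['color'][110:230,220:326],(320,360),interpolation=2)])
cv2.imwrite('pics/s8.png',i[:,:,::-1])
a=np.radians(7.7);X=np.array([np.cos(a),np.sin(a)]);Y=np.array([-np.sin(a),np.cos(a)]);c=np.array([.4605,.0656])
P,m=pts(f);q=P-np.r_[c,0];lx=q[...,:2]@X;ly=q[...,:2]@Y
k=m&(abs(P[...,2]-.050)<.004)&(abs(lx)<.035)&(abs(ly)<.045)
print('board',k.sum(),np.percentile(lx[k],[.5,99.5]),np.percentile(ly[k],[.5,99.5]),cv2.minAreaRect((P[k][:,:2]*1000).astype(np.float32)))
for y0 in(-.05,-.04,-.03,.02,.04):
    k=m&(abs(lx)<.006)&(abs(ly-y0)<.003)&(P[...,2]>.055)&(P[...,2]<.12);print('arm top z',y0,k.sum(),np.median(P[k][:,2]) if k.sum() else '')
```

```text
26.5167 [ 0.47276148 -0.04570675  0.227346  ] [-0.12100101  0.46566892 -0.05348909]
slide_tab [ 0.6438 -0.025   0.036 ] 0.92 [417. 208.]
press_grip [0.6252 0.0946 0.0032] 0.33 [404. 108.]
jar [0.4489 0.1458 0.074 ] 0.57 [267.  22.]
board1 [0.4618 0.0624 0.0366] 0.97 [270. 114.]
board1 [0.6289 0.0974 0.0656] 0.55 [435.  91.]
slide_tab [ 0.6477 -0.0271  0.038 ] 0.72 [250. 231.]
pointer_tip [0.6307 0.1813 0.024 ] 0.59 [330. 220.]
pointer_tip [ 0.644  -0.1232  0.0361] 0.51 [211. 235.]
press_grip [0.4618 0.0239 0.0739] 0.83 [258. 171.]
press_grip [0.6257 0.0946 0.0017] 0.62 [296. 229.]
beaker [ 0.4491 -0.3323  0.0021] 0.56 [131. 200.]
beaker [0.6284 0.0968 0.0631] 0.45 [299. 212.]
beaker [ 0.6385 -0.3853 -0.0018] 0.38 [101. 256.]
jar [0.4388 0.3233 0.0028] 0.96 [354. 176.]
brush [ 0.6382 -0.3815 -0.0036] 0.56 [103. 256.]
board1 [0.63   0.0963 0.063 ] 0.77 [299. 213.]
board1 [0.4608 0.0605 0.036 ] 0.66 [271. 180.]
board1 [ 0.6269  0.0972 -0.0031] 0.66 [297. 230.]
board 1468 [-0.02514438  0.02461269] [-0.03546243  0.03392061] ((460.1389465332031, 64.98442077636719), (50.2093505859375, 70.14826965332031), 7.752577304840088)
arm top z -0.05 72 0.08459395986045068
arm top z -0.04 72 0.08455518109716476
arm top z -0.03 71 0.08449457559081994
arm top z 0.02 72 0.08156284456994839
arm top z 0.04 74 0.08143559623670152
```

View pics/s8.png

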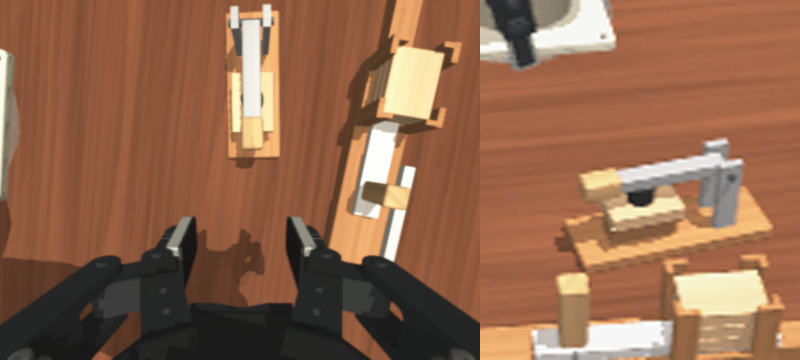

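```bash
python3 -c "
from cell import manip
print(manip.close_job())"
```

```text
the job is handed in; nothing more can be done
None
```

The whole sequence was done in order, and I handed the job in at about 26.6 s of the 67 s allowed. No verdict was reported.

- **Slide:** I drew it to within about 1 mm of the pointer, short of it rather than past. I held it there for well over a second, and the top of the stack dropped from 92 to 80 mm. I then eased it home over about 2 s without letting go, and the tab is back at its home position.
- **Boards:** The bottom board came out onto the tongue, and the other three are still in the magazine (stack top 78 mm).
- **Board on the press:** It lies flat on the bed. It is within about 1 mm of centre and within about 0.2° of the press axis, and I let go of it before touching the press arm.
- **Press arm:** I swung it down while gripping it. It now lies level along its length with its foot on the board, and the gripper is well clear of it.
- **Bystanders:** Jar, beaker, brush and pointer all read the same as at the start, within the detector's 4 mm.
- **Forces:** Every wrist force component read at the end of a move stayed under about 9 N.

A few detector hits in the last pictures were plainly wrong: "jar" at the press hinge, "beaker" at the magazine and at the brush, and second "pointer tip" and "press grip" hits at the dispenser. I dismissed them because each sat on another known part. No check failed.

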